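# Clamp a slate block for carving

## Robot

A 6-joint arm with a two-finger parallel gripper is mounted at the origin on the work surface. World frame = base frame: x ahead of the robot, y to its left, z up, the work surface at z = 0. Lengths are in m, angles in rad, forces in N, time in s.
With the tool pointing down it reaches from about 0.25 to 0.725 m from the base axis. Payload 4 kg.
Tool frame: the origin (TCP) lies between the finger pads; the fingertips stand 25 mm ahead of it and the grasp point (between the pads) lies 6 mm ahead of it; z points along the fingers, y is the line along which they close (so a half turn about z gives the same grasp; the last joint's range is limited). The gripper opens to 85 mm and grips with 20 to 120 N. Pads are 22 mm wide; open, the fingers measure 114 mm over their backs; the gripper's body (76 mm by 85 mm) begins 54 mm behind the grasp point. The pads swing forward as they close: fully open they stand 13 mm farther back than shut.
Start: joints at [0, 0.241, 0.005, 1.335, 0, 1.571], TCP at [0.5, -0, 0.235] pointing down, gripper open.
Joint ranges: [-2.72, 2.72], [-1.05, 1.87], [-1.09, 1.28], [-1.99, 2.15], [-1.42, 1.44], [-3.14, 3.14]. Speed limits (rad/s): [2.79, 2.79, 3.14, 3.14, 3.14, 3.14].

## Interface

Orientations are given as a unit quaternion [x, y, z, w].
In Python, from workcell import bot gives the robot as it stands. The module is installed in compiled form; this text tells all that it offers.
- The arm moves only by the shell command python3 -m pendant 'ROWS'. ROWS is JSON, one flat list of numbers, 7 for each row, row after row: the shift along the tool's x, y, z normalised to -1 to 1, where 1 is 0.5 m, then the turn, a rotation vector about the tool's x, y, z normalised to -1 to 1, where 1 is 180 degrees, then the opening, from 0 (shut) to 1 (fully open). In form: [tx, ty, tz, ax, ay, az, fingers, tx, ty, tz, ax, ay, az, fingers, ...]. A call has exactly 10 rows; each row is the pose to reach, as a shift and turn from the pose commanded when the call began, along the tool's axes at that moment, turning the shorter way round; what a row does not reach only later rows make up. A row lasts 1/12 s, in which the tool goes at most 41.7 mm and 7.16 degrees, less where a joint would pass 70% of its speed; a pose out of reach is approached as far as the arm can. A call with a number of a shift or a turn outside -1 to 1 is refused whole. A call with a gripper value outside its range is refused whole. The fingers move at their own pace and stop on an object; the grip force is fixed at half the most. Time passes only in rows, so rows that repeat a pose let the fingers close, or fill a call up. It gives the time, the measured TCP pose, the force, the opening and the grip force at its end, in the units of the state.
- bot.get_obs(): the state, without advancing time (a new reading comes with each control period).
- bot.camera(name): name is "scene" or "side" or "wrist"; returns a dict with "pixels" (420x560x3 uint8, red, green, blue), "mtx" (3x3 intrinsics, pixels), "cam_to_world" (4x4, takes a point from camera to world coordinates); the wrist camera has in their place "hand_eye" (4x4, takes a point from camera to tool coordinates, whose origin is the TCP and whose axes are the flange's). Camera axes: x right, y up, looking along -z (the intrinsics and any distortion apply to the point x, -y, -z); pixel columns grow to the right and rows downward; lengths in m; the calibration is good to about 2 mm. A picture is of the moment at which its call begins: read the wrist's pose just before it. There is no depth.
- bot.job_done(): hands the job in; it is judged then, once.
The state is a dict: "clock": time; "joint_pos": joint angles; "joint_vel": joint speeds; "tau": joint torques, N m; "eef_pos": TCP position; "tool_rot": TCP orientation; "ft_force": force on the tool from outside, world axes, zero at the start; "ft_torque": the same for the moment, N m; "grip_width": finger opening in m; "grasp_force": force on a finger pad.
Only numpy, scipy, OpenCV 4.12 (cv2) and the standard library are available. Lean on these libraries where they do the work, as an engineer would, in place of code of your own. Each camera call takes 0.05 s, during which the arm holds its last target. There are 200 camera calls.

## Task

Lay the carved slate block flat in the bench clamp's bed, centred between the jaws with its long side along the clamp, and let go of it. Then squeeze the clamp's ratcheting trigger again and again until the sliding jaw grips the slate firmly, and stop there, as over-tightened slate cracks. Move the jaw only with the trigger, without touching the jaw itself, leave the other things on the bench alone, and let go of everything at the end.

Things in the scene. Friction and masses are not known exactly. Their poses are not given: they have to be found in the camera images.
- slate_mid (a point): Centre (half-way up) of the loose dark slate block, 80 mm long (its x) x 50 mm wide (its y) x 36 mm high (z up), about 0.4 kg, a low leaf relief on its top. It lies on the bench at the start, away from the clamp. Either end may face the jaw.
- slate: The same block, origin at the middle of its underside, axes as slate_mid. Jaw force on it: under 8 N is loose, about 10 to 32 N is firm, above 40 N it cracks.
- bed (a point): Middle of the clamp's bed, on top of its base plate, 15 mm above the bench: the slate's underside centre belongs here. x points along the clamp from the trigger head to the fixed jaw (the way the sliding jaw travels), z up. A block laid here is pushed along by the sliding jaw until it lies against the fixed jaw; a small yaw error is squared by the jaws.
- clamp: The clamp bolted to the bench; origin on the bench 2 mm ahead (+x) of bed, same axes. Base plate 290 x 100 mm, 15 mm thick. The fixed jaw, a steel block 60 mm wide, 46 mm high, has its face 42 to 50 mm ahead of the origin; where exactly was set by the last user and is not measured. The grey trigger head, 44 mm wide, 75 mm high, stands from 85 to 175 mm behind the origin.
- jaw_pad: Sliding jaw's steel pad, 36 mm wide, 30 mm high, 12 mm thick; point: middle of its front face, 33 mm above the bench; axes as bed. At the start 47 to 51 mm behind bed; the jaw bar can advance 36 mm. The pad rides on a stiff spring (4.5 N per mm) on the bar: once the slate is caught the pad stands still and every further click adds about 17 N of grip.
- handle_back (a point): Middle of the rear face of the fixed upright black handle of the trigger head, 135 mm above the bench (squeezing height) and 160 mm behind bed; axes as bed. The handle is 18 mm thick (x), 26 mm wide (y), and its top is 156 mm above the bench.
- trigger_lip (a point): Centre of the trigger's round black finger lip (12 mm diameter, 28 mm long across the clamp), in front of the handle, 131 mm above the bench when released, 135 mm squeezed. The trigger is hinged 60 mm below it. Handle and lip measure 54 mm over the outside when released, 33 mm fully squeezed, where it meets a hard stop with the lip's centre 27 mm ahead of the handle's rear face.
- trigger (a joint): Angle: 0 released, 0.36 rad squeezed. Of the drive's 6 mm stroke, 1 mm is lost motion; then it pushes the jaw, which clicks at 4 mm, in the last 3 mm of lip travel, and holds; less is lost. A spring returns it; let it return fully. From half-way on, the lip resists with about 5 N if the jaw runs free, plus 0.28 of the jaw's force on the caught slate (pushing the slate along adds 1 N).
- dust_brush: Bystander: dust brush lying on the bench; leave it alone.
- chisel: Bystander: steel stone chisel lying on the bench; leave it alone.
- offcut: Bystander: pale stone offcut; leave it alone.
- jar: Bystander: small jar with a lid; leave it alone.
Mind the look-alikes: they are no part of the job. What is shaped like the slate but blue, pink or red is not meant.

How it is judged:
On the way, in this order (a step that is already met when the one before it is completed fails the run):
1. the slate lies flat in the bed between the jaws, let go, not yet gripped (x of slate_mid in the frame of bed between -0.014 and 0.014 m and y of slate_mid in the frame of bed between -0.012 and 0.012 m and z of slate_mid in the frame of bed between 0.015 and 0.021 m and contact force between the fingers and slate below 0.2 N and contact force between jaw_pad and slate below 5 N), for 0.1 s.
2. the trigger has been squeezed (value of joint trigger above 0.25 rad).
3. the sliding jaw grips the slate firmly (contact force between jaw_pad and slate above 8 N), for 0.2 s.
At the end, for the whole second after the job is handed in: The slate lies flat on the bed (within 3 mm in height), centred across the clamp within 12 mm and square to it within 4 degrees, at rest, the sliding jaw pressing on it with 8 to 34 N with the trigger released (contact force between jaw_pad and slate between 8 and 34 N and y of slate_mid in the frame of bed between -0.012 and 0.012 m and z of slate_mid in the frame of bed between 0.015 and 0.021 m and angle between the x axis of slate_mid and the x axis of bed, either way round below 0.07 rad and value of joint trigger below 0.06 rad and linear speed of slate below 0.01 m/s); the robot touches nothing.
It fails at once if the slate is over-tightened and cracks (jaw force above 40 N) (contact force between jaw_pad and slate above 40 N).
It fails at once if the sliding jaw is pushed by the robot instead of by the trigger (contact force between any of the fingers, the arm and jaw_pad above 4 N).
It fails at once if a bystander is moved by more than 30 mm (distance of any of dust_brush, chisel, offcut, jar from where it was at the start of the episode above 0.03 m).
It also fails if it takes over 61 s, if anything falls off the work surface, if the arm or the gripper's body presses on something with over 40 N, if the wrist force passes 120 N, or if a joint passes its speed limit or range.

## Working session

There is one attempt and no reset: what is moved stays moved. The work goes in short steps, Python scripts to look and compute and a shell command to move; the robot and the scene stay as the last step left them, time stands still between calls to the robot, and variables do not carry over. Pictures are saved under pics/ and viewed, at most 10 in all, crops included, and the job is handed in when it is done.

```bash
mkdir -p pics; cat > h.py <<'E'
import numpy as np, cv2
from workcell import bot
from scipy.spatial.transform import Rotation as R
def snap(n,f):
    o=bot.get_obs(); c=bot.camera(n); cv2.imwrite('pics/'+f+'.png',c['pixels'][:,:,::-1])
    if 'cam_to_world' in c: T=np.array(c['cam_to_world'])
    else:
        W=np.eye(4);W[:3,:3]=R.from_quat(o['tool_rot']).as_matrix();W[:3,3]=o['eef_pos'];T=W@np.array(c['hand_eye'])
    np.savez('pics/'+f+'.npz',K=c['mtx'],T=T); return c['pixels']
def ray(f,uv):
    d=np.load('pics/'+f+'.npz');K,T=d['K'],d['T']
    p=np.linalg.inv(K)@[uv[0],uv[1],1]; v=T[:3,:3]@[p[0],-p[1],-p[2]]
    return T[:3,3],v/np.linalg.norm(v)
def onz(f,uv,z):
    o,v=ray(f,uv); return o+v*(z-o[2])/v[2]
def tri(f1,u1,f2,u2):
    a,v=ray(f1,u1);b,w=ray(f2,u2);s=np.linalg.lstsq(np.c_[v,-w],b-a,rcond=None)[0]
    p,q=a+v*s[0],b+w*s[1];return (p+q)/2,np.linalg.norm(p-q)
E
python3 -c "
from h import *
for n in ['scene','side','wrist']: snap(n,n+'0')
a=np.load('pics/scene0.npz');print(a['T'],np.load('pics/side0.npz')['T'],np.load('pics/wrist0.npz')['T'])
o=bot.get_obs();print(o['tool_rot'],o['clock'],bot.camera('wrist').keys())
"
```

```text
[[-0.32127506 -0.57868396  0.7496047   1.38021241]
 [ 0.94692563 -0.20524431  0.24739972  0.2866664 ]
 [ 0.01068585  0.78930327  0.61391055  0.75585759]
 [ 0.          0.          0.          1.        ]] [[ 0.76021217  0.46913545 -0.4494323   0.11797759]
 [-0.64966118  0.55343721 -0.52119824 -0.53390547]
 [ 0.00421999  0.68819996  0.72550879  0.85151795]
 [ 0.          0.          0.          1.        ]] [[ 9.99998376e-01  4.93103943e-05  1.80135078e-03  4.99894010e-01]
 [-5.21658506e-04  9.64745672e-01  2.63183426e-01  6.63376145e-02]
 [-1.72486769e-03 -2.63183938e-01  9.64744132e-01  3.72887454e-01]
 [ 0.00000000e+00  0.00000000e+00  0.00000000e+00  1.00000000e+00]]
[ 7.07100957e-01  7.07112112e-01 -5.86358064e-04 -5.94384862e-04] 0.15 dict_keys(['pixels', 'mtx', 'hand_eye'])
```

View pics/scene0.png

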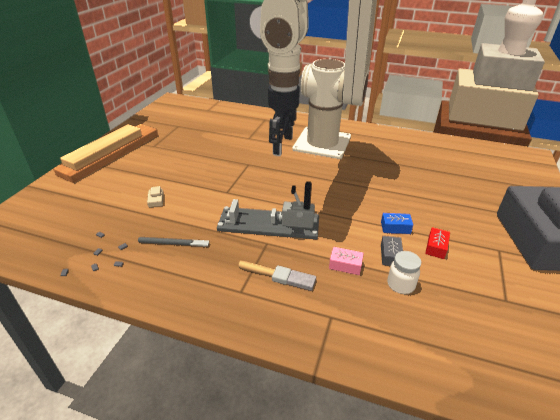

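View pics/side0.png

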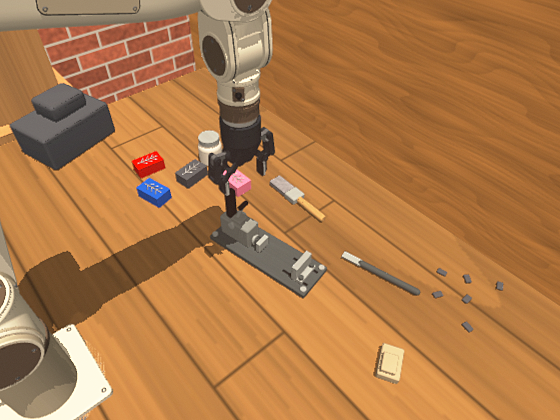

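The scene view shows the clamp at (268,222) with its head on the right, and the dark slate at (392,250) behind the jar at (405,272). In the side view the slate is at (191,173) and the clamp at (268,255). I'll enlarge both views.

```bash
python3 -c "
from h import *
a=cv2.imread('pics/scene0.png')[170:300,205:435];b=cv2.imread('pics/side0.png')[120:310,125:335]
cv2.imwrite('pics/ca.png',cv2.resize(a,(690,390),interpolation=2)[:, :]);cv2.imwrite('pics/cb.png',cv2.resize(b,(630,570),interpolation=2))
for z in (0,.036):print(onz('scene0',(392,245),z),onz('side0',(191,170),z))
"
```

```text
[0.50451054 0.32629537 0.        ] [5.66681265e-01 3.55055564e-01 1.11022302e-16]
[0.54621848 0.32440792 0.036     ] [0.54771122 0.31747257 0.036     ]
```

View pics/ca.png

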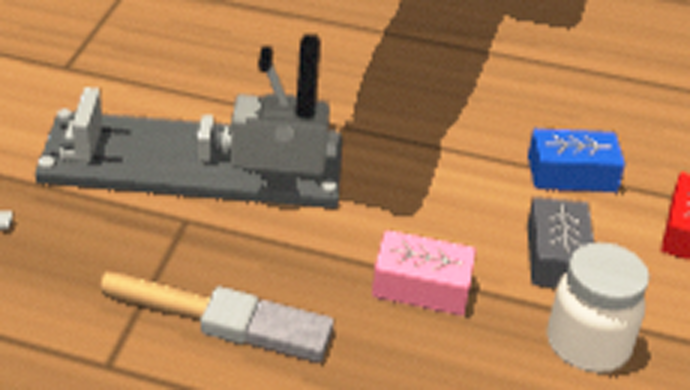

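View pics/cb.png

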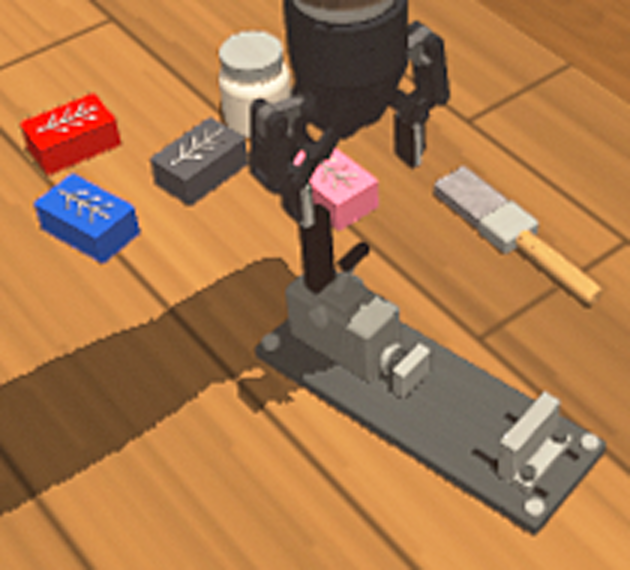

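The slate's top face is clear in both crops, at about (392,246) in scene and (191,170) in side. The clamp plate corners are visible in the side crop at (258,350), (535,522) and (604,445). Next I'll use the wrist view for the clamp.

```bash
python3 -c "
from h import *
f=lambda u,v:(125+u/3,120+v/3)
for p in [(258,350),(535,522),(604,445)]: print(onz('side0',f(*p),.015))
for p in [(152,160),(205,118),(246,153),(190,180)]: print('slate',onz('side0',f(*p),.036))
"
```

```text
[0.45759564 0.09351379 0.015     ]
[ 0.51938046 -0.17902365  0.015     ]
[ 0.60937056 -0.16294664  0.015     ]
slate [0.50688988 0.33343121 0.036     ]
slate [0.57881898 0.35269829 0.036     ]
slate [0.57998828 0.28454584 0.036     ]
slate [0.51894795 0.28691044 0.036     ]
```

View pics/wrist0.png

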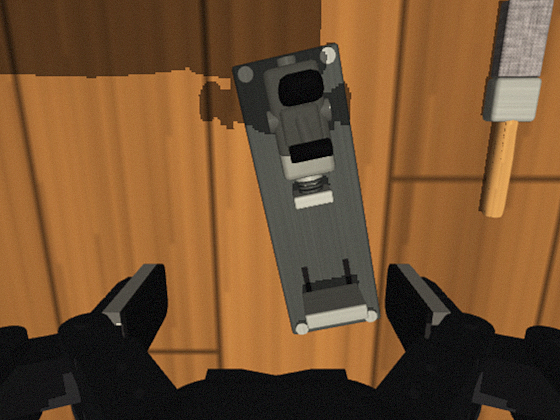

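The wrist view shows the plate corners at (233,66), (337,43), (379,318) and (297,333). The handle top is at (301,88), the trigger lip at (310,150), the pad at (313,200) and the fixed jaw at (337,315).

```bash
python3 -c "
from h import *
w=lambda p,z:onz('wrist0',p,z)
c=np.array([w(p,.015) for p in [(233,66),(337,43),(379,318),(297,333)]]);print(c.round(4))
print(np.linalg.norm(np.diff(c[[0,1,2,3,0]],axis=0),axis=1), c.mean(0))
ex=(c[2]+c[3]-c[0]-c[1]);ex/=np.linalg.norm(ex);print('yaw',np.arctan2(ex[1],ex[0]))
ey=np.array([-ex[1],ex[0],0]);m=c.mean(0)
for n,p,z in [('handle',(301,88),.156),('hfront',(303,106),.156),('hrear',(299,71),.156),('lip',(310,150),.131),('headfront',(308,178),.075),('padfront top',(314,206),.048),('fixtop far',(337,325),.061),('fixtop near',(334,308),.061)]:
  q=w(p,z)-m;print(n,(q@ex).round(4),(q@ey).round(4))
im=cv2.imread('pics/side0.png')
s=[(152,160),(205,118),(246,153),(190,180)]
"
```

```text
[[ 0.4599  0.1036  0.015 ]
 [ 0.5544  0.123   0.015 ]
 [ 0.613  -0.1573  0.015 ]
 [ 0.5227 -0.1763  0.015 ]]
[0.09648219 0.28634795 0.09222395 0.28685491] [ 0.53751035 -0.02674924  0.015     ]
yaw -1.3575410192975117
handle -0.1067 -0.0013
hfront -0.0969 -0.0021
hrear -0.1158 -0.0006
lip -0.0683 -0.0012
headfront -0.039 -0.0035
padfront top -0.0068 -0.0018
fixtop far 0.1114 -0.0028
fixtop near 0.0926 -0.0025
```

```bash
python3 -m pendant '[0.63,0.06,0,0,0,-0.49,0.82,0.63,0.06,0,0,0,-0.49,0.82,0.63,0.06,0,0,0,-0.49,0.82,0.63,0.06,0,0,0,-0.49,0.82,0.63,0.06,0,0,0,-0.49,0.82,0.63,0.06,0,0,0,-0.49,0.82,0.63,0.06,0,0,0,-0.49,0.82,0.63,0.06,0,0,0,-0.49,0.82,0.63,0.06,0,0,0,-0.49,0.82,0.63,0.06,0,0,0,-0.49,0.82]'
python3 -m pendant '[0,0,0,0,0,-0.1,0.82,0,0,0,0,0,-0.1,0.82,0,0,0,0,0,-0.1,0.82,0,0,0,0,0,-0.1,0.82,0,0,0,0,0,-0.1,0.82,0,0,0,0,0,-0.1,0.82,0,0,0,0,0,-0.1,0.82,0,0,0,0,0,-0.1,0.82,0,0,0,0,0,-0.1,0.82,0,0,0,0,0,-0.1,0.82]'
python3 -c "
from h import *
snap('wrist','wrist1')"
```

```text
clock: 1.03
eef_pos: [0.5294, 0.3172, 0.2333]
tool_rot: [0.155, 0.988, -0.0, -0.001]
ft_force: [-0.1, -0.6, -1.0]
grip_width: 0.0701
grasp_force: 0.0
clock: 1.87
eef_pos: [0.53, 0.315, 0.2345]
tool_rot: [0.003, 1.0, 0.0, 0.0]
ft_force: [-0.9, -0.4, -0.2]
grip_width: 0.0698
grasp_force: 0.0
```

View pics/wrist1.png

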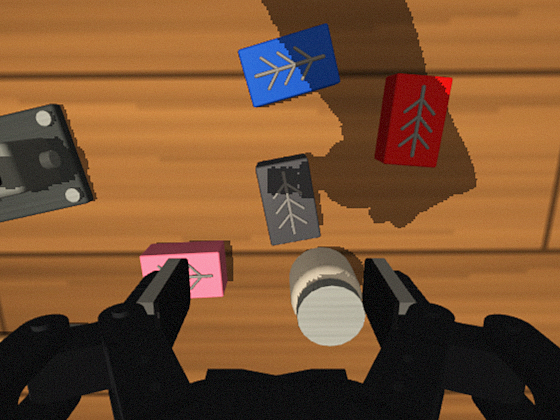

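The slate top's corners are at about (258,164), (308,159), (321,236) and (272,245). The jar nearly touches its far end.

```bash
python3 -c "
from h import *
w=lambda p,z:onz('wrist1',p,z)
c=np.array([w(p,.036) for p in [(258,164),(308,159),(321,236),(272,245)]]);print(c.round(4))
print(np.linalg.norm(np.diff(c[[0,1,2,3,0]],axis=0),axis=1),c.mean(0));d=c[2]+c[3]-c[0]-c[1];print('yaw deg',np.degrees(np.arctan2(d[1],d[0])))
print('pink corner',w((232,278),0),w((229,243),.036), 'red',w((376,162),.036))
print(tri('wrist1',(330,316),'scene0',(205+607/3,170+270/3)), w((322,249),0))
o=bot.get_obs();print(o['eef_pos'],R.from_quat(o['tool_rot']).as_matrix().round(3))
"
```

```text
[[0.5136 0.2983 0.036 ]
 [0.5093 0.3445 0.036 ]
 [0.5847 0.3584 0.036 ]
 [0.5938 0.3104 0.036 ]]
[0.0464554  0.07665436 0.04883426 0.08103356] [0.55036604 0.32792293 0.036     ]
yaw deg 9.502827249616285
pink corner [0.64659858 0.26482063 0.        ] [0.59133623 0.26819873 0.036     ] red [0.51259608 0.40750837 0.036     ]
(array([0.64310268, 0.36216942, 0.08424847]), np.float64(8.198484537696351e-06)) [0.61269209 0.36450292 0.        ]
[0.5300089  0.31496262 0.23454047] [[-1.     0.007  0.   ]
 [ 0.007  1.     0.   ]
 [-0.     0.    -1.   ]]
```

```bash
python3 -m pendant '[-0.028,0.024,0.1,0,0,-0.055,0.82,-0.028,0.024,0.2,0,0,-0.055,0.82,-0.028,0.024,0.25,0,0,-0.055,0.82,-0.028,0.024,0.3,0,0,-0.055,0.82,-0.028,0.024,0.34,0,0,-0.055,0.82,-0.028,0.024,0.37,0,0,-0.055,0.82,-0.028,0.024,0.39,0,0,-0.055,0.82,-0.028,0.024,0.409,0,0,-0.055,0.82,-0.028,0.024,0.409,0,0,-0.055,0.82,-0.028,0.024,0.409,0,0,-0.055,0.82]'
python3 -m pendant '[0,0,0,0,0,0,0.5,0,0,0,0,0,0,0.4,0,0,0,0,0,0,0.4,0,0,0,0,0,0,0.4,0,0,0,0,0,0,0.4,0,0,0,0,0,0,0.4,0,0,0,0,0,0,0.4,0,0,0,0,0,0,0.4,0,0,0,0,0,0,0.4,0,0,0,0,0,0,0.4]'
```

```text
clock: 2.75
eef_pos: [0.5443, 0.327, 0.0302]
tool_rot: [-0.083, 0.997, 0.0, 0.0]
ft_force: [-0.6, 0.6, 1.0]
grip_width: 0.0702
grasp_force: 0.0
clock: 3.58
eef_pos: [0.5453, 0.3273, 0.0322]
tool_rot: [-0.083, 0.997, 0.001, 0.002]
ft_force: [-0.9, -1.8, 5.9]
grip_width: 0.0477
grasp_force: 62.5
```

```bash
python3 -m pendant '[0,0,-0.05,0,0,0,0.4,0,0,-0.13,0,0,0,0.4,0,0,-0.21,0,0,0,0.4,0.01,-0.06,-0.29,0,0,0.04,0.4,0.03,-0.13,-0.35,0,0,0.08,0.4,0.04,-0.2,-0.4,0,0,0.12,0.4,0.05,-0.27,-0.4,0,0,0.16,0.4,0.06,-0.34,-0.4,0,0,0.2,0.4,0.07,-0.41,-0.4,0,0,0.24,0.4,0.08,-0.48,-0.4,0,0,0.28,0.4]'
```

```text
clock: 4.42
eef_pos: [0.5436, 0.0818, 0.2299]
tool_rot: [0.35, 0.937, -0.0, -0.0]
ft_force: [0.7, 0.2, -5.3]
grip_width: 0.0474
grasp_force: 63.8
```

```bash
cat >> h.py <<'E'
def go(x,y,z,yaw):
    o=bot.get_obs();M=R.from_quat(o['tool_rot']);s=np.sin(yaw);c=np.cos(yaw)
    G=R.from_matrix(np.array([[-s,c,0],[c,s,0],[0,0,-1]]).T if 0 else np.c_[[-s,c,0],[c,s,0],[0,0,-1]])
    print((M.inv().apply(np.array([x,y,z])-o['eef_pos'])/.5).round(4),((M.inv()*G).as_rotvec()/np.pi).round(4))
E
python3 -c "
from h import *
go(.5437,-.0652,.15,.2133)"
```

```text
[-0.193  -0.2217  0.1599] [-1.000e-04 -1.000e-04  2.045e-01]
```

```bash
python3 -m pendant '[-0.04,-0.05,0,0,0,0.04,0.4,-0.08,-0.1,0,0,0,0.08,0.4,-0.12,-0.14,0,0,0,0.12,0.4,-0.16,-0.18,0,0,0,0.16,0.4,-0.193,-0.2217,0,0,0,0.2,0.4,-0.193,-0.2217,0,0,0,0.2045,0.4,-0.193,-0.2217,0.05,0,0,0.2045,0.4,-0.193,-0.2217,0.1,0,0,0.2045,0.4,-0.193,-0.2217,0.12,0,0,0.2045,0.4,-0.193,-0.2217,0.12,0,0,0.2045,0.4]'
python3 -c "
from h import *
go(.5437,-.0652,.049,.2133)
snap('wrist','wrist2')"
```

```text
clock: 5.25
eef_pos: [0.5424, -0.0627, 0.1664]
tool_rot: [0.625, 0.78, -0.002, -0.004]
ft_force: [-1.2, -0.0, -5.3]
grip_width: 0.0472
grasp_force: 63.8
[-0.0061  0.0033  0.2347] [-0.0025 -0.0009  0.0021]
```

View pics/wrist2.png

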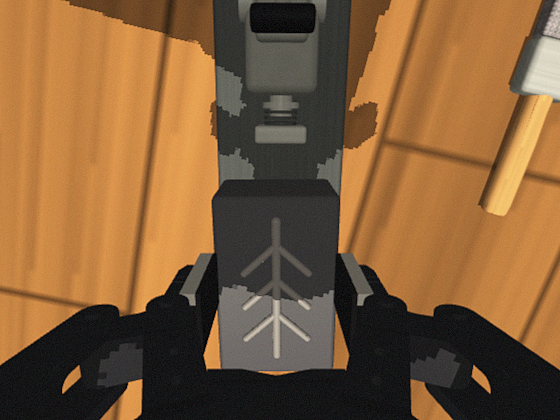

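The slate is held square and the pad is visible at (281,134). The slate's top face spans about (213,196) to (338,370).

```bash
python3 -c "
from h import *
o=bot.get_obs();t=np.array(o['eef_pos'])
c=np.array([onz('wrist2',p,t[2]+.004) for p in [(214,196),(337,196),(333,370),(219,370)]])
print(np.linalg.norm(np.diff(c[[0,1,2,3,0]],axis=0),axis=1));M=R.from_quat(o['tool_rot'])
print('centre in tool',M.inv().apply(c.mean(0)-t)); d=c[3]+c[2]-c[0]-c[1];print(np.degrees(np.arctan2(d[1],d[0])),'want',np.degrees(-1.3575))
ex=np.array([np.cos(-1.3575),np.sin(-1.3575),0]);ey=np.array([-ex[1],ex[0],0]);b=np.array([.5448,-.0701,0])
for n,p,z in [('pad',(281,143),.048),('padL',(256,143),.048),('padR',(306,143),.048),('lip',(282,18),.131),('plateL',(219,150),.015),('plateR',(348,100),.015)]:
  q=onz('wrist2',p,z)-b;print(n,(q@ex).round(4),(q@ey).round(4))
"
```

```text
[0.04602337 0.07648376 0.04886742 0.07669351]
centre in tool [-0.00331844 -0.00130201 -0.0040001 ]
-77.28379322694711 want -77.77902068900924
pad -0.0509 0.0017
padL -0.0508 -0.0157
padR -0.051 0.0191
lip -0.1118 0.0011
plateL -0.0422 -0.047
plateR -0.0807 0.0527
```

```bash
python3 -c "
from h import *
print(bot.get_obs()['eef_pos']);go(.5464,-.0657,.049,.2133)"
```

```text
[ 0.54385598 -0.06285055  0.16844198]
[-0.0071  0.0048  0.2389] [-0.0014 -0.0005  0.0022]
```

```bash
python3 -m pendant '[-0.004,0.005,0.04,0,0,0,0.4,-0.004,0.005,0.08,0,0,0,0.4,-0.004,0.005,0.12,0,0,0,0.4,-0.004,0.005,0.15,0,0,0,0.4,-0.004,0.005,0.18,0,0,0,0.4,-0.004,0.005,0.2,0,0,0,0.4,-0.004,0.005,0.215,0,0,0,0.4,-0.004,0.005,0.225,0,0,0,0.4,-0.004,0.005,0.225,0,0,0,0.4,-0.004,0.005,0.225,0,0,0,0.4]'
python3 -c "
from h import *
go(.5464,-.0657,.0485,.2133)"
```

```text
clock: 6.13
eef_pos: [0.5488, -0.0648, 0.0581]
tool_rot: [0.625, 0.78, 0.0, 0.0]
ft_force: [0.4, -0.4, -4.7]
grip_width: 0.0474
grasp_force: 63.8
[-0.0008 -0.0052  0.0192] [0.0003 0.0001 0.002 ]
```

```bash
python3 -m pendant '[0,-0.004,0.007,0,0,0,0.4,0,-0.004,0.013,0,0,0,0.4,0,-0.004,0.0195,0,0,0,0.4,0,-0.004,0.0195,0,0,0,0.4,0,-0.004,0.0195,0,0,0,0.6,0,-0.004,0.0195,0,0,0,0.7,0,-0.004,0.0195,0,0,0,0.8,0,-0.004,0.0195,0,0,0,0.8,0,-0.004,0.0195,0,0,0,0.8,0,-0.004,0.0195,0,0,0,0.8]'
python3 -m pendant '[0,0,-0.05,0,0,0,0.8,0,0,-0.13,0,0,0,0.8,0,0,-0.21,0,0,0,0.8,0,0,-0.29,0,0,0,0.8,0,0,-0.36,0,0,0,0.8,0,0,-0.38,0,0,0,0.8,0,0,-0.38,0,0,0,0.9,0,0,-0.38,0,0,0,1,0,0,-0.38,0,0,0,1,0,0,-0.38,0,0,0,1]'
python3 -c "
from h import *
snap('wrist','wrist3')"
```

```text
clock: 6.97
eef_pos: [0.5466, -0.0653, 0.0481]
tool_rot: [0.625, 0.78, 0.0, 0.0]
ft_force: [-0.7, 0.5, 0.1]
grip_width: 0.0686
grasp_force: 0.0
clock: 7.8
eef_pos: [0.545, -0.0651, 0.2351]
tool_rot: [0.625, 0.78, -0.001, -0.002]
ft_force: [0.0, -0.5, -1.4]
grip_width: 0.0856
grasp_force: 0.0
```

View pics/wrist3.png

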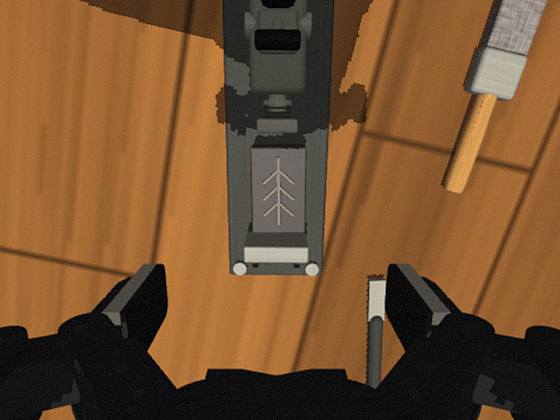

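```bash
python3 -c "
from h import *
ex=np.array([np.cos(-1.3575),np.sin(-1.3575),0]);ey=np.array([-ex[1],ex[0],0]);b=np.array([.5448,-.0701,0])
for n,p,z in [('s1',(252,149),.051),('s2',(305,149),.051),('s3',(305,234),.051),('s4',(252,234),.051),('pad',(278,131),.048),('fix',(276,246),.061),('lip',(278,40),.131)]:
  q=onz('wrist3',p,z)-b;print(n,(q@ex).round(4),(q@ey).round(4))
p=b-.1385*ex+.001*ey;go(p[0],p[1],.141,.2133+np.pi/2)
"
```

```text
s1 -0.0367 -0.0206
s2 -0.037 0.0259
s3 0.0418 0.028
s4 0.0421 -0.0215
pad -0.0522 0.0021
fix 0.0501 0.001
lip -0.1116 0.0016
[0.267  0.0018 0.189 ] [-0.0007 -0.0015 -0.498 ]
```

```bash
python3 -m pendant '[0.03,0,0,0,0,-0.04,1,0.06,0,0,0,0,-0.08,1,0.09,0,0,0,0,-0.12,1,0.12,0,0,0,0,-0.16,1,0.15,0,0,0,0,-0.2,1,0.18,0,0,0,0,-0.24,1,0.21,0,0,0,0,-0.28,1,0.24,0,0,0,0,-0.32,1,0.26,0.002,0,0,0,-0.36,1,0.267,0.002,0,0,0,-0.4,1]'
python3 -m pendant '[0,0,0,0,0,-0.04,1,0,0,0,0,0,-0.08,1,0,0,0,0,0,-0.098,1,0,0,0,0,0,-0.098,1,0,0,0,0,0,-0.098,1,0,0,0,0,0,-0.098,1,0,0,0,0,0,-0.098,1,0,0,0,0,0,-0.098,1,0,0,0,0,0,-0.098,1,0,0,0,0,0,-0.098,1]'
python3 -c "
from h import *
ex=np.array([np.cos(-1.3575),np.sin(-1.3575),0]);ey=np.array([-ex[1],ex[0],0]);b=np.array([.5448,-.0701,0])
p=b-.1385*ex+.001*ey;go(p[0],p[1],.141,.2133+np.pi/2)
snap('wrist','wrist4')
"
```

```text
clock: 8.68
eef_pos: [0.5172, 0.0667, 0.2362]
tool_rot: [0.047, 0.999, -0.0, -0.002]
ft_force: [1.2, -0.2, 0.3]
grip_width: 0.0855
grasp_force: 0.0
clock: 9.52
eef_pos: [0.5183, 0.0653, 0.2378]
tool_rot: [-0.103, 0.995, 0.0, 0.0]
ft_force: [-0.6, -0.3, -0.1]
grip_width: 0.0855
grasp_force: 0.0
[0.0035 0.0011 0.1936] [ 0.      0.     -0.0022]
```

View pics/wrist4.png

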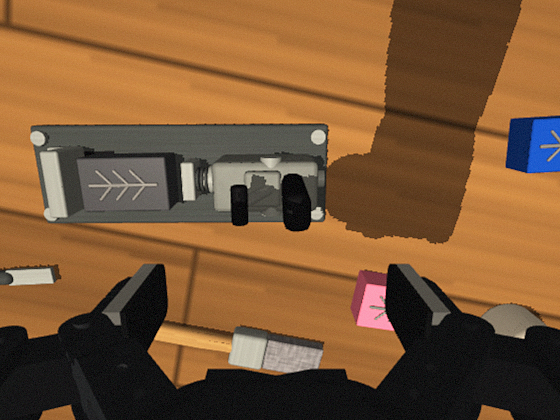

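The slate lies in the bed with the pad at (190,180), the lip at (239,205) and the handle at (296,203). Now I'll lower the fingers over the handle and trigger.

```bash
python3 -m pendant '[0.003,0.001,0.04,0,0,-0.002,1,0.003,0.001,0.08,0,0,-0.002,1,0.003,0.001,0.11,0,0,-0.002,1,0.003,0.001,0.14,0,0,-0.002,1,0.003,0.001,0.16,0,0,-0.002,1,0.003,0.001,0.18,0,0,-0.002,1,0.003,0.001,0.192,0,0,-0.002,1,0.003,0.006,0.192,0,0,-0.002,1,0.003,0.011,0.192,0,0,-0.002,1,0.003,0.011,0.192,0,0,-0.002,1]'
python3 -c "
from h import *
ex=np.array([np.cos(-1.3575),np.sin(-1.3575),0]);ey=np.array([-ex[1],ex[0],0]);b=np.array([.5448,-.0701,0])
p=b-.1435*ex+.001*ey;go(p[0],p[1],.141,.2133+np.pi/2)
snap('wrist','wrist5')
"
```

```text
clock: 10.4
eef_pos: [0.5162, 0.0709, 0.1425]
tool_rot: [-0.106, 0.994, 0.0, 0.001]
ft_force: [-0.3, -0.0, 0.2]
grip_width: 0.0854
grasp_force: 0.0
[ 0.0017 -0.0008  0.003 ] [0.     0.0004 0.    ]
```

View pics/wrist5.png

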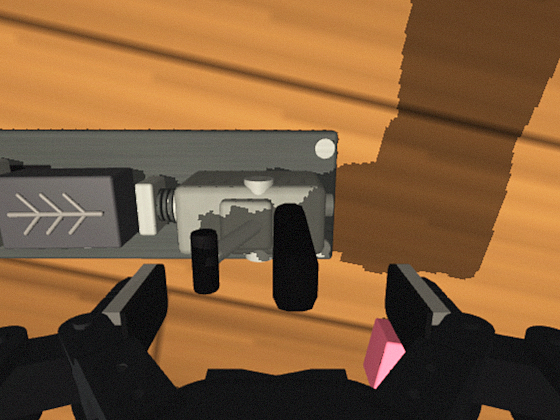

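```bash
python3 -c "
from h import *
ex=np.array([np.cos(-1.3575),np.sin(-1.3575),0]);ey=np.array([-ex[1],ex[0],0]);b=np.array([.5448,-.0701,0])
t=np.array(bot.get_obs()['eef_pos']);print('tcp',(t-b)@ex,(t-b)@ey)
for n,p,z in [('lip top',(205,262),.135),('handle top',(296,292),.156),('tip',(158,268),.117),('tipR',(393,268),.117)]:
  q=onz('wrist5',p,z)-b;print(n,(q@ex).round(4),(q@ey).round(4))
"
```

```text
tcp -0.14373610257020347 0.0019816740591514434
lip top -0.1129 -0.0002
handle top -0.1512 0.0029
tip -0.086 0.0109
tipR -0.2008 0.0109
```

```bash
python3 -m pendant '[0,0,0,0,0,0,0.7,0,0,0,0,0,0,0.5,0,0,0,0,0,0,0.37,0,0,0,0,0,0,0.37,0,0,0,0,0,0,0.37,0,0,0,0,0,0,0.37,0,0,0,0,0,0,0.37,0,0,0,0,0,0,0.37,0,0,0,0,0,0,0.37,0,0,0,0,0,0,0.37]'
python3 -c "
from h import *
snap('wrist','w_sq1')"
```

```text
clock: 11.28
eef_pos: [0.5155, 0.0714, 0.1421]
tool_rot: [-0.107, 0.994, 0.001, 0.0]
ft_force: [-1.4, 5.1, 2.4]
grip_width: 0.0314
grasp_force: 2.6
```

```bash
cat >> h.py <<'E'
def prof(f):
    g=cv2.imread('pics/'+f+'.png',0)[195:228].astype(float).mean(0); d=np.diff(cv2.GaussianBlur(g[None],(5,1),0)[0])
    i=110+np.argmax(d[110:175]); j=i+np.argmin(d[i:i+35]); return i,j,g[i+3:j-2].mean()
E
python3 -c "
from h import *
print(prof('wrist5'),prof('w_sq1'))
for f in ['wrist5','w_sq1']:
  g=cv2.imread('pics/'+f+'.png',0); 
  print(f,g[200:225,120:200:4].mean(0).astype(int))
  for v in range(225,300,10): print(v,''.join('#' if x<35 else '.' for x in g[v,100:440:4]))
"
```

```text
(np.int64(137), np.int64(153), np.float64(220.44628099173553)) (np.int64(135), np.int64(152), np.float64(230.3257575757576))
wrist5 [ 30  31  31  31  47 220 218 219 201  72  50  87  87  52 133 172 178 178
 179 180]
225 .....#####..................................########.................................
235 .......##..............#######..............#########................................
245 .......................#######..............##########...............................
255 .......................#######..............##########...............................
265 ..............##........######..............###########..................##..........
275 .............####.......######..............###########.................####.........
285 ....##.....######.......######..............###########.................######....###
295 ..##.....########...........................###########.................########.....
w_sq1 [ 34  33  34  33 164 230 228 232 159  95  45  68  91 163 170 191 190 192
 193 194]
225 .......###..................................########.................................
235 ......###..............######..............##########................................
245 .......................#..###..............##########................................
255 .......................######....##........############..............................
265 .......................######....##........#############....##.......................
275 .......................####.....###........##############....###.....................
285 .......................####....####........###############....###....................
295 .....................########..####........###############..########.................
```

```bash
python3 -c "
from h import *
for f in ['wrist5','w_sq1']:
  g=cv2.imread('pics/'+f+'.png',0); print(f)
  for v in range(220,372,6): print(v,''.join('#' if x<22 else '+' if x<45 else '-' if x<110 else '.' for x in g[v,90:450:3]))
"
```

```text
wrist5
220 .--.....--++++++......-----++.........------------------------##########+--------+--------------------------------------
226 --.-.-...-+++++++.....-------........-------------------------###########-------+---------------------------------------
232 ---.------++++++-......-------....########--------------------###########+----------------------------------------------
238 -----------+++----------------....##+++++##------------------+############----------------------------------------------
244 -----------+------------------....#+++#++##-------------------#########+###----.----------------------------------------
250 ------------------------------....#########------------------##############---..----------------------------------------
256 ----------------------------------#########---------....-----+##############...-+...------------------------------------
262 ..................................+####+++#-.................###############..........----------------------------------
268 .................-----###.........-########..................###############-............
[... 4712 characters left out ...]
+#...............................++##+#++++++###++#+###+++++++++++++#++#++#
346 +++++++++++++-----------+#++#+++++++#+#+#+##.+#...............................##.++#+#+#+++++#++####+++++#+++++++++#+#++
352 #+++#++++++++++++++++++++####+#+#++#+#++#+##.....................................##+#++#+++++++++##+++++++++++++++++##++
358 +##+++-+++++++++++++++++#++#+#+#++#++##++++#.....................................#####++#+#+#+##++#+#++++++++++++++++-.#
364 ##++...-++++++++++++++++++++++#+#+#+#++++###.....................................#+##+###+#+++#+##+#++++++++++++++++#-..
370 ##.....-+++++++++++++++++++#++#++###+##++#+#########+-.................-+#######+#++#+++#++##+#+++++##++++++++++++++#...
```

```bash
python3 -c "
from h import *
c=bot.camera('wrist');H=np.array(c['hand_eye']);K=np.array(c['mtx']);print(H.round(3),K.round(1))
def pj(p): q=np.linalg.inv(H)@[*p,1];q=K@[q[0],-q[1],-q[2]];return (q[:2]/q[2]).round(0)
for y in (.0427,.0157):
  for z in (-.01,0,.01,.02,.03): print(y,z,pj((.011,-y,z)),pj((.011,y,z)),pj((-.011,-y,z)))
"
```

```text
[[-0.001  0.965  0.264  0.066]
 [ 1.     0.001  0.    -0.   ]
 [-0.     0.264 -0.965 -0.139]
 [ 0.     0.     0.     1.   ]] [[365.8   0.  275.9]
 [  0.  365.8 207.9]
 [  0.    0.    1. ]]
0.0427 -0.01 [165. 259.] [389. 259.] [169. 310.]
0.0427 0 [172. 249.] [382. 249.] [176. 298.]
0.0427 0.01 [178. 241.] [375. 240.] [182. 287.]
0.0427 0.02 [184. 233.] [369. 233.] [187. 277.]
0.0427 0.03 [189. 226.] [364. 226.] [191. 268.]
0.0157 -0.01 [235. 259.] [318. 259.] [237. 310.]
0.0157 0 [238. 249.] [315. 249.] [240. 298.]
0.0157 0.01 [240. 241.] [313. 241.] [242. 287.]
0.0157 0.02 [242. 233.] [311. 233.] [244. 277.]
0.0157 0.03 [244. 226.] [309. 226.] [245. 268.]
```

```bash
python3 -m pendant '[0,0,0,0,0,0,0.6,0,0,0,0,0,0,0.8,0,0,0,0,0,0,1,0,0,0,0,0,0,1,0,0,0,0,0,0,1,0,0,0,0,0,0,1,0,0,0.015,0,0,0,1,0,0,0.03,0,0,0,1,0,0,0.03,0,0,0,1,0,0,0.03,0,0,0,1]'
python3 -m pendant '[0,0,0,0,0,0,0.9,0,0,0,0,0,0,0.8,0,0,0,0,0,0,0.7,0,0,0,0,0,0,0.6,0,0,0,0,0,0,0.55,0,0,0,0,0,0,0.55,0,0,0,0,0,0,0.55,0,0,0,0,0,0,0.55,0,0,0,0,0,0,0.55,0,0,0,0,0,0,0.55]'
python3 -c "
from h import *
snap('wrist','w_sq2')
f='w_sq2';g=cv2.imread('pics/'+f+'.png',0); print(f,prof(f))
for v in range(220,332,6): print(v,''.join('#' if x<22 else '+' if x<45 else '-' if x<110 else '.' for x in g[v,90:450:3]))
"
```

```text
clock: 12.22
eef_pos: [0.5148, 0.0702, 0.1257]
tool_rot: [-0.106, 0.994, -0.0, -0.001]
ft_force: [0.1, 0.5, -0.4]
grip_width: 0.0853
grasp_force: 0.0
clock: 13.05
eef_pos: [0.517, 0.0691, 0.1279]
tool_rot: [-0.106, 0.994, -0.001, 0.002]
ft_force: [0.9, -4.8, 4.5]
grip_width: 0.0472
grasp_force: 2.5
w_sq2 (np.int64(128), np.int64(146), np.float64(231.29836829836827))
220 ..-...--+++++-......--+-+-............................---------#+#########---------+------------------------------------
226 .......-+++++#......-----++...............---------------------###########+--------+------------------------------------
232 .......-++++++......---....................--------------------############---------------------------------------------
238 .......-++++++......--...----..............--------------------#############--------------------------------------------
244 .......--++++-.--.-----------..............-#######------------########+####--------------------------------------------
250 ........-+-----.-..--.----.--.............+#########-----------##+###########----.--------------------
[... 943 characters left out ...]
########..........#####+###++#####+.######++...##+#+#+++##.................
304 ..---+--...........-++#+----++#++#..+###+############..........###########+##+#-..+##+#+#..++++#++++++###-............--
310 +##++#+#++-........#+++++++#+++++#+#++##+##-########...........######+##+######-..#####++++++++++###+++++#.........+#++#
316 ---++++++#-+###+#+#+++##+++++##+++##++####............-------..######+##+######....##+#+++#+++#+#+##++#+##++##+##+-+++#+
322 +#++#++++#++++#+#++++++#++####+#+#+#++###-......................####+#######+#.....-###+++##+#+#+###+###+###++++++##+#+#
328 #++#++++#++#+##++++++#++++#+######++++###........................############------.##+++++##+#+####++#+#++###+#+#######
```

The trigger lip is now caught and moving. I'll finish the first squeeze.

```bash
python3 -m pendant '[0,0,0,0,0,0,0.5,0,0,0,0,0,0,0.45,0,0,0,0,0,0,0.4,0,0,0,0,0,0,0.38,0,0,0,0,0,0,0.38,0,0,0,0,0,0,0.38,0,0,0,0,0,0,0.38,0,0,0,0,0,0,0.38,0,0,0,0,0,0,0.38,0,0,0,0,0,0,0.38]'
python3 -c "
from h import *
snap('wrist','w_sq3')
f='w_sq3';g=cv2.imread('pics/'+f+'.png',0); print(f,prof(f))
for v in range(232,322,12): print(v,''.join('#' if x<22 else '+' if x<45 else '-' if x<110 else '.' for x in g[v,90:450:3]))
"
python3 -m pendant '[0,0,0,0,0,0,0.5,0,0,0,0,0,0,0.6,0,0,0,0,0,0,0.7,0,0,0,0,0,0,0.78,0,0,0,0,0,0,0.78,0,0,0,0,0,0,0.78,0,0,0,0,0,0,0.78,0,0,0,0,0,0,0.78,0,0,0,0,0,0,0.78,0,0,0,0,0,0,0.78]'
python3 -c "
from h import *
snap('wrist','w_op1')
print(prof('w_op1'))"
```

```text
clock: 13.93
eef_pos: [0.5166, 0.0712, 0.1283]
tool_rot: [-0.106, 0.994, 0.001, 0.002]
ft_force: [-1.2, 0.4, 6.6]
grip_width: 0.0325
grasp_force: 8.5
w_sq3 (np.int64(120), np.int64(137), np.float64(233.04545454545453))
232 ......-++++......----...-.................-------------------+###########+----------------------------------------------
244 ......-++++----------------...............--------#######----##############---------------------------------------------
256 ----------------------------...............----###########---###############+#------------------------------------------
268 .....................................#+++----.#+##########...##################-----####--------------------------------
280 ...................................#+++------+############-..##+################-----++++#..............................
292 ............------..............-###+##+...-++####+#######-..##+##+#++##########+...-++#++#+-...........................
304 ........-####++####...--....++++#++++#++####++##+##+##+###-..##############+##+#+##+++#+#++++#++#.........#++###++##-...
316 .-#+++#+++++#++++++++++++###++#+++++++++#+++++##....--------.##+######+########++#++#+#+#+#+#+#####++++++##+++++#++++#++
clock: 14.82
eef_pos: [0.5155, 0.0703, 0.1267]
tool_rot: [-0.106, 0.994, -0.0, -0.0]
ft_force: [-0.8, -1.1, -1.3]
grip_width: 0.0665
grasp_force: 0.9
(np.int64(121), np.int64(139), np.float64(227.8857808857809))
```

```bash
cat >> h.py <<'E'
ex=np.array([np.cos(-1.3575),np.sin(-1.3575),0]);ey=np.array([-ex[1],ex[0],0]);b=np.array([.5448,-.0701,0])
def pad(f):
    i,j,_=prof(f); return [((onz(f,(u,212),.048)-b)@ex*1000).round(1) for u in (i+.5,j+.5)]
E
python3 -c "
from h import *
for f in ['wrist5','w_sq1','w_sq2','w_sq3','w_op1']: print(f,pad(f))
c=cv2.imread('pics/w_op1.png')
for v in (180,190,200,212,220,230): print(v,c[v,40:180:4].mean(1).astype(int))
"
```

```text
wrist5 [np.float64(-51.7), np.float64(-62.3)]
w_sq1 [np.float64(-51.4), np.float64(-62.7)]
w_sq2 [np.float64(-49.4), np.float64(-60.7)]
w_sq3 [np.float64(-47.0), np.float64(-57.5)]
w_op1 [np.float64(-47.5), np.float64(-58.7)]
180 [ 33  38  45  39  34  36  39  36  34  40  33  37  41  37  37  44  40  35
  33  28  34  38  50  53  43 110  72 103 100 108 108 109  99 106 101]
190 [117 116 119 118 120 121 118 118 124 120 125 119 120 124 126 100  31  34
  32  26  37 137 129 136 105  79  70  69  65  50  52  49 107  75  75]
200 [111 111 118  89 118 117 112 117 120 118 118 119 121 116 121 122  51  34
  32  34  76 225 224 225 220  74  68  43  78  31  54 179 133 166 174]
212 [ 90 114 114 114 112 198 117 121 114 114 116 121 117 122 118 117  81  36
  35  35  27 222 226 223 231 118 107  19  88 117  88 229  59 173 186]
220 [114 182 129 106 114 115 123 164 159 124 130 132 134  79 118 121 108  31
  31  32  32 230 225 224 228 158  90  20 100 114   7 210  79 170 184]
230 [125 165 108 109 109 110 124 169 104 108 116 111 116 118 117 116 119  51
  34  31  33 178 226 222 222 193  66  69  68  57  48 134 167 167 184]
```

```bash

python3 -m pendant '[0,0,0,0,0,0,1,0,0,0,0,0,0,1,0,0,0,0,0,0,1,0,0,0,0,0,0,0.8,0,0,0,0,0,0,0.6,0,0,0,0,0,0,0.5,0,0,0,0,0,0,0.38,0,0,0,0,0,0,0.38,0,0,0,0,0,0,0.38,0,0,0,0,0,0,0.38]'
python3 -m pendant '[0,0,0,0,0,0,0.38,0,0,0,0,0,0,0.38,0,0,0,0,0,0,0.6,0,0,0,0,0,0,0.8,0,0,0,0,0,0,1,0,0,0,0,0,0,1,0,0,0,0,0,0,1,0,0,0,0,0,0,1,0,0,0,0,0,0,1,0,0,0,0,0,0,1]'
python3 -c "
from h import *
snap('wrist','w_op2');print(pad('w_op2'))"
```

```text
clock: 15.7
eef_pos: [0.5165, 0.0712, 0.1282]
tool_rot: [-0.106, 0.994, 0.001, 0.001]
ft_force: [-0.8, 1.3, 6.8]
grip_width: 0.0326
grasp_force: 8.5
clock: 16.53
eef_pos: [0.5157, 0.0705, 0.1268]
tool_rot: [-0.106, 0.994, 0.0, 0.0]
ft_force: [-0.9, -0.5, 0.5]
grip_width: 0.0857
grasp_force: 0.0
[np.float64(-43.3), np.float64(-54.5)]
```

```bash

for i in 3 4; do
python3 -m pendant '[0,0,0,0,0,0,0.9,0,0,0,0,0,0,0.7,0,0,0,0,0,0,0.6,0,0,0,0,0,0,0.5,0,0,0,0,0,0,0.38,0,0,0,0,0,0,0.38,0,0,0,0,0,0,0.38,0,0,0,0,0,0,0.38,0,0,0,0,0,0,0.38,0,0,0,0,0,0,0.38]'
python3 -m pendant '[0,0,0,0,0,0,0.38,0,0,0,0,0,0,0.5,0,0,0,0,0,0,0.7,0,0,0,0,0,0,0.9,0,0,0,0,0,0,1,0,0,0,0,0,0,1,0,0,0,0,0,0,1,0,0,0,0,0,0,1,0,0,0,0,0,0,1,0,0,0,0,0,0,1]'
python3 -c "
from h import *
snap('wrist','w_op$i');print(pad('w_op$i'))"; done
```

```text
clock: 17.42
eef_pos: [0.5165, 0.0711, 0.1282]
tool_rot: [-0.106, 0.994, 0.001, 0.001]
ft_force: [-0.6, 0.7, 6.2]
grip_width: 0.0327
grasp_force: 8.8
clock: 18.25
eef_pos: [0.5157, 0.0705, 0.1268]
tool_rot: [-0.106, 0.994, 0.0, 0.0]
ft_force: [0.7, -0.3, -0.3]
grip_width: 0.0854
grasp_force: 0.0
[np.float64(-64.4), np.float64(-68.1)]
clock: 19.13
eef_pos: [0.5166, 0.0712, 0.1284]
tool_rot: [-0.106, 0.994, 0.001, 0.002]
ft_force: [-1.2, 0.8, 7.4]
grip_width: 0.0328
grasp_force: 8.7
clock: 19.97
eef_pos: [0.5157, 0.0705, 0.1268]
tool_rot: [-0.106, 0.994, 0.0, 0.0]
ft_force: [0.5, -0.7, 0.6]
grip_width: 0.0853
grasp_force: 0.0
[np.float64(-60.0), np.float64(-64.4)]
```

```bash
sed -i 's/i=110+np.argmax(d\[110:175\])/i=85+np.argmax(d[85:130])/' h.py; python3 -c "
from h import *
for i in (2,3,4): print(pad('w_op%d'%i),cv2.imread('pics/w_op%d.png'%i,0)[195:228,40:160:4].mean(0).astype(int))"
```

```text
[np.float64(-43.3), np.float64(-54.5)] [125 130 120 125 124 126 126 132 120 119 120 121 122 108 116 114  70  32
  28 182 224 222 226 163  71  61  79  63  75 194]
[np.float64(-39.6), np.float64(-50.7)] [122 129 119 124 124 126 126 132 119 119 121 121 120 110 115 112  65  95
 224 221 224 208  86  87  45  63  75 126 201  75]
[np.float64(-35.9), np.float64(-46.4)] [117 124 124 124 124 132 122 119 119 120 121 111 114 115  86  39 210 223
 222 223 132  75  44  83  68  53 198 143 119 155]
```

```bash

for i in 5; do
python3 -m pendant '[0,0,0,0,0,0,0.9,0,0,0,0,0,0,0.7,0,0,0,0,0,0,0.6,0,0,0,0,0,0,0.5,0,0,0,0,0,0,0.38,0,0,0,0,0,0,0.38,0,0,0,0,0,0,0.38,0,0,0,0,0,0,0.38,0,0,0,0,0,0,0.38,0,0,0,0,0,0,0.38]'
python3 -m pendant '[0,0,0,0,0,0,0.38,0,0,0,0,0,0,0.5,0,0,0,0,0,0,0.7,0,0,0,0,0,0,0.9,0,0,0,0,0,0,1,0,0,0,0,0,0,1,0,0,0,0,0,0,1,0,0,0,0,0,0,1,0,0,0,0,0,0,1,0,0,0,0,0,0,1]'
python3 -c "
from h import *
snap('wrist','w_op$i');print(pad('w_op$i'),cv2.imread('pics/w_op5.png',0)[195:228,4:160:4].mean(0).astype(int))"; done
```

```text
clock: 20.85
eef_pos: [0.5166, 0.0712, 0.1284]
tool_rot: [-0.106, 0.994, 0.001, 0.001]
ft_force: [-1.6, 0.8, 7.6]
grip_width: 0.0327
grasp_force: 8.7
clock: 21.68
eef_pos: [0.5156, 0.0705, 0.1268]
tool_rot: [-0.106, 0.994, 0.0, 0.0]
ft_force: [0.5, -0.1, -0.5]
grip_width: 0.0854
grasp_force: 0.0
[np.float64(-31.6), np.float64(-42.7)] [123 121 120 121 122 122 124 125 123 124 123 123 124 131 116 118 119 119
 116 114 113 104  46 140 223 221 224 184  72  80  60  42  82 167 205  77
 147 156 157]
```

```bash

python3 -m pendant '[0,0,0,0,0,0,0.9,0,0,0,0,0,0,0.7,0,0,0,0,0,0,0.6,0,0,0,0,0,0,0.5,0,0,0,0,0,0,0.38,0,0,0,0,0,0,0.38,0,0,0,0,0,0,0.38,0,0,0,0,0,0,0.38,0,0,0,0,0,0,0.38,0,0,0,0,0,0,0.38]'
python3 -m pendant '[0,0,0,0,0,0,0.38,0,0,0,0,0,0,0.5,0,0,0,0,0,0,0.7,0,0,0,0,0,0,0.9,0,0,0,0,0,0,1,0,0,0,0,0,0,1,0,0,0,0,0,0,1,0,0,0,0,0,0,1,0,0,0,0,0,0,1,0,0,0,0,0,0,1]'
python3 -c "
from h import *
snap('wrist','w_op6');d=np.diff(cv2.imread('pics/w_op6.png',0)[195:228].astype(float).mean(0))
i=70+np.argmax(d[70:110]);j=i+np.argmin(d[i:i+25]);print(i,j,[((onz('w_op6',(u+.5,212),.048)-b)@ex*1000).round(1) for u in (i,j)],prof('w_op5')[:2])"
```

```text
clock: 22.57
eef_pos: [0.5166, 0.0711, 0.1284]
tool_rot: [-0.106, 0.994, 0.001, 0.002]
ft_force: [-0.8, 1.2, 7.9]
grip_width: 0.033
grasp_force: 9.7
clock: 23.4
eef_pos: [0.5156, 0.0705, 0.1268]
tool_rot: [-0.106, 0.994, 0.0, 0.0]
ft_force: [0.4, -0.7, 0.1]
grip_width: 0.0855
grasp_force: 0.0
93 110 [np.float64(-30.3), np.float64(-40.8)] (np.int64(95), np.int64(113))
```

```bash
python3 -c "
from h import *
G=[cv2.imread('pics/w_op%d.png'%i,0)[198:226].astype(float).mean(0) for i in range(2,7)]
for k,g in enumerate(G):
  m=50+np.where(g[50:150]>205)[0]; m=m[np.abs(m-m[0])<22] ; c=int(m.mean())
  f=c
  while g[f]>150:f-=1
  r=c
  while g[r]>150:r+=1
  print(k+2,'front',round(f+(150-g[f])/(g[f+1]-g[f]),2),'rear',round(r-1+(g[r-1]-150)/(g[r-1]-g[r]),2),g[r:r+34:2].astype(int))
"
```

```text
2 front 115.37 rear 132.44 [127  71  84  84  35  65  96  39  82  93  42 192 209 213 112  83 157]
3 front 109.13 rear 126.09 [114  68  85  79  32  72  91  34  83  94  56 199 207 215  87  83 156]
4 front 102.59 rear 119.6 [134  75  76  90  43  56  93  51  71  89  52 171 209 211 139  70 129]
5 front 96.19 rear 113.15 [117  70  77  83  37  63  94  39  70  91  47 189 207 213 106  73 136]
6 front 93.63 rear 110.48 [130  75  73  94  46  54  90  53  59 120 204 206 199  73 100 135 167]
```

The pad advanced only 1.6 mm on that click, so the grip is about 10 N, close to the lower limit. One more click should give about 27 N, with a peak near 32 N, so I'll squeeze once more, slowly.

```bash

python3 -m pendant '[0,0,0,0,0,0,0.8,0,0,0,0,0,0,0.65,0,0,0,0,0,0,0.55,0,0,0,0,0,0,0.5,0,0,0,0,0,0,0.46,0,0,0,0,0,0,0.43,0,0,0,0,0,0,0.41,0,0,0,0,0,0,0.39,0,0,0,0,0,0,0.38,0,0,0,0,0,0,0.38]'
python3 -m pendant '[0,0,0,0,0,0,0.38,0,0,0,0,0,0,0.38,0,0,0,0,0,0,0.38,0,0,0,0,0,0,0.5,0,0,0,0,0,0,0.7,0,0,0,0,0,0,0.9,0,0,0,0,0,0,1,0,0,0,0,0,0,1,0,0,0,0,0,0,1,0,0,0,0,0,0,1]'
python3 -c "
from h import *
snap('wrist','w_op7')
g=cv2.imread('pics/w_op7.png',0)[198:226].astype(float).mean(0)
c=102
f=c
while g[f]>150:f-=1
r=c
while g[r]>150:r+=1
print('front',f+(150-g[f])/(g[f+1]-g[f]),'rear',r-1+(g[r-1]-150)/(g[r-1]-g[r]),g[r:r+34:2].astype(int))
"
```

```text
clock: 24.28
eef_pos: [0.5171, 0.0712, 0.1296]
tool_rot: [-0.106, 0.994, 0.001, 0.002]
ft_force: [-3.1, 1.5, 12.5]
grip_width: 0.0328
grasp_force: 14.3
clock: 25.12
eef_pos: [0.5155, 0.0706, 0.1266]
tool_rot: [-0.106, 0.994, 0.0, -0.0]
ft_force: [0.2, -0.7, 0.3]
grip_width: 0.0854
grasp_force: 0.0
front 93.04601648351648 rear 109.96926229508196 [148  85  71  84  62  53  77 186 206 211 114  37  98 153 167 166 170]
```

The click registered: the collar closed up on the pad and the lip force rose about 5 N. That puts the grip at about 26 N. Now I'll retreat.

```bash

python3 -m pendant '[0,-0.008,0,0,0,0,1,0,-0.008,-0.03,0,0,0,1,0,-0.008,-0.08,0,0,0,1,0,-0.008,-0.14,0,0,0,1,0,-0.008,-0.2,0,0,0,1,0,-0.008,-0.26,0,0,0,1,0,-0.008,-0.28,0,0,0,1,0,-0.008,-0.28,0,0,0,1,0,-0.008,-0.28,0,0,0,1,0,-0.008,-0.28,0,0,0,1]'
python3 -c "
from h import *
snap('wrist','end');g=cv2.imread('pics/end.png',0)
for v in range(100,250,9): print(''.join('#' if x<35 else '-' if x<110 else '.' for x in g[v,20:360:4]))
print(bot.job_done())"
```

```text
clock: 26.0
eef_pos: [0.5156, 0.0663, 0.2649]
tool_rot: [-0.106, 0.994, -0.0, -0.002]
ft_force: [-0.3, -0.1, -0.7]
grip_width: 0.0858
grasp_force: 0.0
........................................................................-------......
..................................................................................---
.....................................................................................
.......---------------------------------------------------------------------.........
..........--------------------------------------------------------------.............
........-----------------------------------------------------------------.--.........
........--....---#####################-#------------------------------------.......--
........--....-------------.---.-.-....---#-------.......................---..-------
.........-....-------.------.------.#..--.-.......................-##....------------
.........--....---................--#...-.............-#-.---....#####-----#---------
.........--....------.---.---.-------...----------....####-------######--------------
..........-....----------------------#------------....###--------#######-------------
--------........--------------------------------------####--------######...-..-------
------.------------------------------------------------##---------#####----......----
.-------------------.---------......................................................-
-.......-...-----------------...---------............................................
..--------..........-.-.--------------.--...--------.................................
the job is handed in; nothing more can be done
None
```

The slate is clamped flat in the bed at an estimated 26 N after seven trigger clicks, the trigger and everything else let go, and I handed the job in at 26 s; no verdict came back. One extra squeeze slipped over the trigger lip without effect before those clicks.

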